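Tip the milk frother out of its storage tube

TASK

Get the milk frother out for the coffee: press down the mouth of the tipping storage tube so that the frother inside slides forward and its handle sticks out, then let the tube swing back level. Draw the frother right out by its handle and lay it gently on the trivet, the handle flat on the middle of it. Do not let the frother drop on the worktop, and leave the other things where they are.

Things in the scene. Friction and masses are not known exactly. Their poses are not given: they have to be found in the camera images.
- stand: fixed dark steel stand of the tipping tube. Origin: at worktop height straight below the pivot; x level along the tube to its mouth. Two cheeks (34 mm wide, outer faces 38 mm off the axis, 115 mm high) hold the pivot 100 mm above the worktop. A tongue 56 mm wide with a rubber pad 15 mm high runs out under the mouth to an upturned catch (x = 107 to 148 mm, 64 mm high) that stops the handle
- tube (a joint): tipping angle of the round steel tube: 0 level (at rest), grows as the mouth goes down, stop at 0.55 rad. Outer diameter 52 mm, bore 44 mm; mouth 75 mm before the pivot, closed end 172 mm behind; top 126 mm above the worktop when level. Closed-end heavy: swings back level by itself when let go, also with the handle sticking out. The frother starts to slide at 0.2 to 0.35 rad
- tube_press (a point): point on top of the tube, 60 mm before the pivot (15 mm behind the mouth rim): a good place to press. About 4 to 7 N straight down tip the tube; pressed at this spot with fingertips the tube reaches its stop when they are 94 to 101 mm above the worktop. Press on to near the stop without dawdling and hold about a second
- tube_mouth (a point): centre of the tube's open mouth, on the tube's axis; x points out of the mouth along the axis. The pivot lies 75 mm behind it
- frother: battery milk frother, 193 mm long, 0.1 kg: black handle 116 x 30 x 22 mm (z across the 22), then a thin wand with a 20 mm whisk. Origin: middle of the handle; x to its butt (plain end). At first wholly in the tube, lying flat, handle to the mouth, butt 25 to 43 mm inside, 9 mm below the tube's axis. After a full tip 50 to 75 mm of handle stick out
- frother_butt (a point): middle of the handle's butt end, 58 mm from the frother's origin
- frother_whisk (a point): tip of the frother's whisk, 135 mm from its origin on the other side
- trivet: flat green openwork silicone trivet, 187 mm across, loose; its top is 10 to 11 mm above the worktop. Origin: centre of its underside
- cup: white mug, 80 mm wide, 85 mm high, bystander; origin at its foot
- teaspoon: steel teaspoon, 130 mm long, lying near the front edge, bystander; origin at its middle
- jam_portion: small jam portion tub, 38x46x18 mm, bystander; origin under its middle
- capsule: dark coffee capsule, 34 mm wide, 30 mm high, bystander; origin under its middle
- vinegar_bottle: bottle with a dark red cap, 63 mm wide, 195 mm high, at the back, bystander; origin under its middle. It stands under the wall cabinets, whose closed fronts hang about 0.63 m ahead of the robot and whose undersides are about 0.59 m above the worktop: keep wrist and forearm clear of them
- tea_drum: round green drum with a clear cap, 75 mm wide, 102 mm high, at the back, bystander; origin under its middle

How it is judged:
On the way, in this order (a step that is already met when the one before it is completed fails the run):
1. with the tube tipped mouth-down, the frother has slid so that its handle sticks out of the mouth while the rest is still inside, the gripper not touching the frother (value of joint tube above 0.25 rad and x of frother_butt in the frame of tube_mouth above 0.025 m and x of frother_whisk in the frame of tube_mouth below -0.005 m and contact force between the fingers and frother below 0.3 N), for 0.2 s.
2. the tube is back about level, the handle still sticking out (value of joint tube below 0.1 rad and x of frother_butt in the frame of tube_mouth above 0.02 m and x of frother_whisk in the frame of tube_mouth below -0.002 m), for 0.2 s.
3. the frother, held in the fingers, is drawn right out of the tube (x of frother_whisk in the frame of tube_mouth above 0.003 m and contact force between the fingers and frother above 0.5 N and height (world z) of frother above 0.035 m), for 0.1 s.
At the end, for the whole second after the job is handed in: the frother lies at rest on the trivet, its handle flat (within 0.12 rad of level) and the handle's middle within 30 mm of the trivet's centre; the tube hangs level again (under 0.06 rad) (horizontal distance between frother and trivet below 0.03 m and height (world z) of frother between 0.017 and 0.03 m and angle between frother's own x axis and vertical between 1.45 and 1.69 rad and linear speed of frother below 0.02 m/s and value of joint tube below 0.06 rad); the robot touches nothing.
It fails at once if the frother drops on the worktop (height (world z) of frother below 0.015 m).
It fails at once if the frother is dropped on the trivet from more than about 15 mm instead of being laid down (horizontal distance between frother and trivet below 0.1 m and linear speed of frother above 0.55 m/s and contact force between the fingers and frother below 0.1 N).
It fails at once if another thing is shifted by more than 30 mm (distance of any of cup, teaspoon, jam_portion, capsule, vinegar_bottle, tea_drum from where it was at the start of the episode above 0.03 m).
It also fails if it takes over 48 s, if anything falls off the work surface, if the arm or the gripper's body presses on something with over 40 N, if the wrist force passes 120 N, or if a joint passes its speed limit or range.

ROBOT

A 7-joint arm with a two-finger parallel gripper is mounted at the origin on a cart in front of the work surface, level with it; the furniture and walls round the work are solid. World frame = base frame: x ahead of the robot, y to its left, z up, the work surface at z = 0. Lengths are in m, angles in rad, forces in N, time in s.
With the tool pointing down it reaches from about 0.425 to 1.025 m from the base axis. Payload 9.4 kg.
Tool frame: the origin (TCP) lies between the finger pads; the fingertips stand 25 mm ahead of it and the grasp point (between the pads) lies 6 mm ahead of it; z points along the fingers, y is the line along which they close (so a half turn about z gives the same grasp; the last joint's range is limited). The gripper opens to 85 mm and grips with 20 to 120 N. Pads are 22 mm wide; open, the fingers measure 114 mm over their backs; the gripper's body (76 mm by 85 mm) begins 54 mm behind the grasp point. The pads swing forward as they close: fully open they stand 13 mm farther back than shut.
Start: joints at [1.222, 0.599, -0.003, 1.599, 0.002, 0.943, -0.08], TCP at [0.195, -0.698, 0.256] pointing down, gripper open.
Joint ranges: [-2.57, 2.57], [-0.35, 1.97], [-1.29, 1.29], [0.11, 2.56], [-1.05, 4.19], [0.11, 1.86], [-2.63, 2.63]. Speed limits (rad/s): [2.22, 2.22, 3.01, 3.01, 3.14, 3.14, 3.14].

INTERFACE

Orientations are given as a unit quaternion [x, y, z, w].
In Python, from workcell import arm gives the robot as it stands.
- The arm moves only by the tool send_rows, never from a script. Its argument "deltas" is a list of rows, each a list of 7 numbers: the shift along the tool's x, y, z in units of 40 mm (1.0 is 40 mm), then the turn, a rotation vector about the tool's x, y, z in units of 8 degrees (1.0 is 8 degrees), then the closure in counts, from 0 (fully open) to 255 (shut). A call has exactly 5 rows; each row shifts and turns the commanded pose from where the row before left it, along the tool's axes as they then stand; what a row does not reach is not made up. A row lasts 1/10 s, in which the tool goes at most 50 mm and 8.59 degrees, less where a joint would pass 70% of its speed; a pose out of reach is approached as far as the arm can. A call is refused whole if a number of a shift passes 1 or a number of a turn 1, either way. A call with a gripper value outside its range is refused whole. The fingers move at their own pace and stop on an object; "force" is the grip in N (left out, the last holds). Time passes only in rows, so rows that do not move let the fingers close, or fill a call up. It gives the time, the measured TCP pose, the force, the opening and the grip force at its end, in the units of the state.
- arm.get_obs(): the state, without advancing time (a new reading comes with each control period).
- arm.grab_frame(name): name is "scene" or "top" or "wrist"; returns the picture (480x640x3 uint8, red, green, blue); there is no depth.
- arm.camera_model(name): a dict with "vertical_fov" (degrees; the focal length in pixels is half the picture's height over the tangent of half this angle, whatever the lens; pixels are square), "cx", "cy" (the principal point, pixels), "rvec" (rotation vector, rad) and "tvec" (3), from world to camera coordinates, as OpenCV has them; the wrist camera has in their place "hand_eye" (4x4, takes a point from camera to tool coordinates, whose origin is the TCP and whose axes are the flange's). Camera axes: x right, y down, z forward; pixel columns grow to the right and rows downward; lengths in m; the calibration is good to about 2 mm. A picture is of the moment at which its call begins: read the wrist's pose just before it. camera_model takes no time and is no camera call.
- arm.sign_off(): hands the job in; it is judged then, once.
Trained networks look in the newest picture that a camera, given by its name, has taken for a name from the list of things; names that differ only in an ending like _2 or _b are one class to them, and where a whole thing is asked for, a point or a joint stands for the part that bears it (a point fixed in the world has none). Each returns a list of dicts, best first, with "score" (0 to 1); they miss things now and then, are a little off and sometimes report something else, mostly with a low value. They report only what shows in the picture. A call takes as long as a camera call.
- arm.find_in(camera, name): "location" ([column, row] as shares, 0 to 1, of the picture: columns of its width, rows of its height, amid what is visible of it).
The state is a dict: "time_s": time; "joint_pos": joint angles; "joint_vel": joint speeds; "joint_torque": joint torques, N m; "ee_pos": TCP position; "ee_rot": TCP orientation; "contact_force": force on the tool from outside, world axes, zero at the start; "moment": the same for the moment, N m; "grip_width": opening from 0.0 (shut) to 1.0 (fully open); "gripper_force": force on a finger pad.
Only numpy, scipy, OpenCV 4.12 (cv2) and the standard library are available. Lean on these libraries where they do the work, as an engineer would, in place of code of your own. Each camera call takes 0.05 s, during which the arm holds its last target. There are 200 camera calls.

## Working session

There is one attempt and no reset: what is moved stays moved. The work goes in short steps, Python scripts to look and compute and a tool call to move; the robot and the scene stay as the last step left them, time stands still between calls to the robot, and variables do not carry over. Pictures are saved under pics/ and viewed, at most 10 in all, crops included, and the job is handed in when it is done.

Besides the shell and the picture viewer there is one more tool, called after "Call:" as name([rows], argument=value, ...), one row to a line, values as JSON. send_rows: Moves the arm, as the interface text tells. Its arguments: {"type":"object","properties":{"deltas":{"type":"array","items":{"type":"array","items":{"type":"number"}}},"force":{"type":"number"}},"required":["deltas"]}

```bash
mkdir -p pics; cat > h.py <<'E'
import numpy as np, cv2, json
from scipy.spatial.transform import Rotation as R
from workcell import arm
def ray(cam,loc,obs=None):
    m=arm.camera_model(cam); f=240/np.tan(np.radians(m["vertical_fov"])/2)
    d=np.array([(loc[0]*640-m["cx"])/f,(loc[1]*480-m["cy"])/f,1.])
    if "hand_eye" in m:
        o=obs or arm.get_obs(); H=np.array(m["hand_eye"]); Q=R.from_quat(o["ee_rot"]).as_matrix()
        return Q@H[:3,3]+np.array(o["ee_pos"]), Q@H[:3,:3]@d
    Q=cv2.Rodrigues(np.array(m["rvec"],float))[0]; t=np.array(m["tvec"],float).ravel()
    return -Q.T@t, Q.T@d
def atz(cam,loc,z,obs=None):
    c,d=ray(cam,loc,obs); return c+d*(z-c[2])/d[2]
def tri(a,b):
    A=[];B=[]
    for c,d in(a,b):
        d=d/np.linalg.norm(d);P=np.eye(3)-np.outer(d,d);A.append(P);B.append(P@c)
    return np.linalg.solve(sum(A),sum(B))
def proj(cam,p):
    m=arm.camera_model(cam); f=240/np.tan(np.radians(m["vertical_fov"])/2)
    q=cv2.Rodrigues(np.array(m["rvec"],float))[0]@np.array(p)+np.array(m["tvec"],float).ravel()
    return f*q[0]/q[2]+m["cx"], f*q[1]/q[2]+m["cy"]
def save(cam,name):
    im=arm.grab_frame(cam); cv2.imwrite("pics/"+name,im[:,:,::-1]); return im
E
python3 - <<'E'
from h import *
np.set_printoptions(precision=3,suppress=True)
a=save("scene","s0.png");b=save("top","t0.png")
o=arm.get_obs();print(o["time_s"],o["ee_pos"],o["ee_rot"],o["grip_width"])
for n in["stand","tube","tube_press","tube_mouth","trivet","cup","teaspoon","jam_portion","capsule","vinegar_bottle","tea_drum"]:
    r=[arm.find_in(c,n) for c in("top","scene")]
    s=[(np.round(np.multiply(x[0]["location"],[640,480])),round(x[0]["score"],2)) if x else None for x in r]
    p=tri(ray("top",r[0][0]["location"]),ray("scene",r[1][0]["location"])) if all(r) else None
    print(n,s,p)
print(arm.camera_model("wrist"))
E
```

```text
0.1 [ 0.195 -0.698  0.256] [ 0.991  0.136 -0.    -0.001] 1.0042726582477652
stand [(array([267., 283.]), 0.66), (array([264., 263.]), 0.94)] [0.504 0.402 0.047]
tube [(array([253., 283.]), 0.81), (array([248., 248.]), 0.73)] [0.496 0.433 0.086]
tube_press [(array([252., 284.]), 0.6), (array([247., 246.]), 0.78)] [0.493 0.432 0.095]
tube_mouth [(array([255., 284.]), 0.82), (array([247., 245.]), 0.7)] [0.492 0.427 0.101]
trivet [(array([420., 327.]), 0.77), (array([354., 330.]), 0.69)] [0.396 0.101 0.057]
cup [(array([286., 185.]), 0.65), (array([319., 224.]), 0.97)] [0.725 0.363 0.034]
teaspoon [(array([273., 353.]), 0.7), (array([233., 313.]), 0.71)] [0.355 0.395 0.011]
jam_portion [(array([443., 226.]), 0.65), (array([434., 290.]), 0.57)] [0.631 0.013 0.008]
capsule [(array([315., 219.]), 0.46), (array([330., 254.]), 0.45)] [0.654 0.299 0.001]
vinegar_bottle [(array([443., 146.]), 0.95), (array([453., 229.]), 0.97)] [0.793 0.019 0.077]
tea_drum [(array([403., 148.]), 0.57), (array([421., 231.]), 0.92)] [0.803 0.102 0.042]
{'vertical_fov': 71.1835496517046, 'cx': 319.5536309655054, 'cy': 245.18674865125345, 'hand_eye': array([[ 0.   , -0.949, -0.315,  0.082],
       [ 1.   ,  0.   ,  0.   ,  0.001],
       [-0.   , -0.315,  0.949, -0.118],
       [ 0.   ,  0.   ,  0.   ,  1.   ]])}
```

View pics/s0.png

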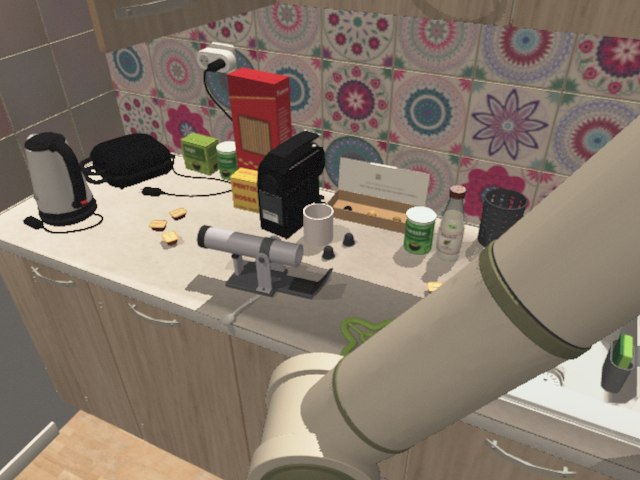

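View pics/t0.png

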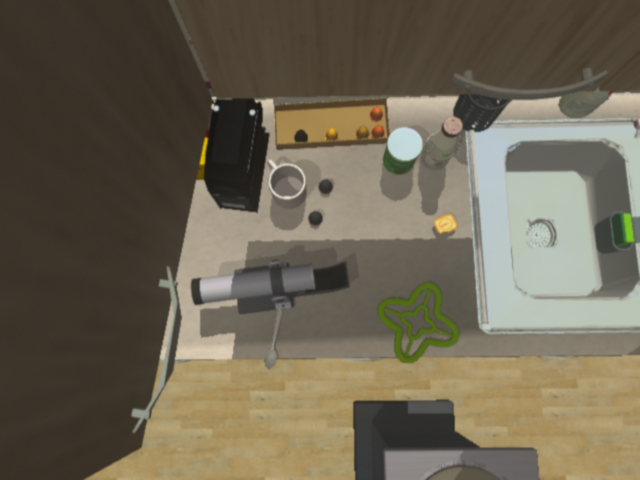

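The tube lies about along y. Its closed end is at top-view (193,291), its mouth at about (314,279), and the catch at (348,275). The trivet is at top (419,323). The sink is on the right, and the arm starts over there.

```bash
python3 - <<'E'
from h import *
np.set_printoptions(precision=3,suppress=True)
px=lambda u,v:(u/640,v/480)
ce=atz("top",px(195,290.5),.1);mo=atz("top",px(314,279),.1);d=(mo-ce)[:2]
print("closed",ce,"mouth",mo,np.linalg.norm(d),np.degrees(np.arctan2(d[1],d[0])))
print("tri closed",tri(ray("top",px(195,290.5)),ray("scene",px(203,237))),"mouth",tri(ray("top",px(314,279)),ray("scene",px(300,254))))
print("trivet",atz("top",px(419,322),.01), "ends",[atz("top",px(*q),.01) for q in((430,287),(405,358),(380,312),(458,326))])
print("catch", atz("top",px(348,275),.05))
for n in("top","scene"): print(ray(n,(.5,.5)))
E
python3 - <<'E'
import cv2
a=cv2.imread('pics/t0.png')[250:380,180:480]
cv2.imwrite('pics/t0c.png',cv2.resize(a,None,fx=2.66,fy=2.66,interpolation=2))
E
```

```text
closed [0.482 0.548 0.1  ] mouth [0.502 0.304 0.1  ] 0.2449157546460403 -85.20453289697778
tri closed [0.482 0.551 0.091] mouth [0.503 0.301 0.106]
trivet [0.417 0.078 0.01 ] ends [array([0.493, 0.05 , 0.01 ]), array([0.34 , 0.112, 0.01 ]), array([0.439, 0.162, 0.01 ]), array([ 0.407, -0.006,  0.01 ])]
catch [0.516 0.232 0.05 ]
(array([0.366, 0.286, 1.181]), array([ 0.197,  0.004, -0.981]))
(array([-0.32 , -0.166,  0.825]), array([ 0.726,  0.364, -0.584]))
```

View pics/t0c.png

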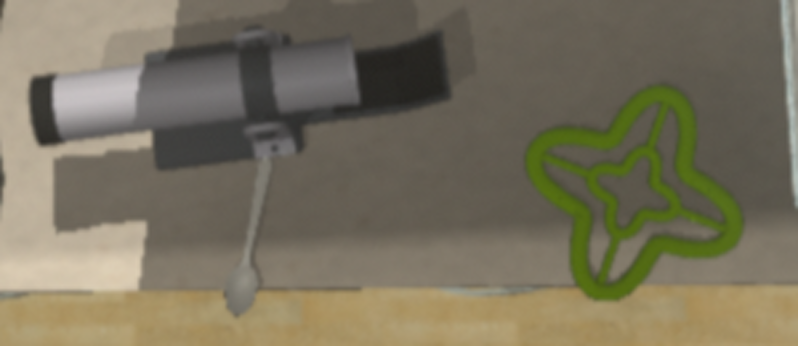

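```bash
cat >> h.py <<'E'
def plan(wps,yaw1,step,start=None):
    """wps world xyz list (after start), yaw1 final tool-x angle deg, step m/row; prints rounded rows, tool pointing down"""
    o=arm.get_obs(); p=np.array(o["ee_pos"]); x=R.from_quat(o["ee_rot"]).as_matrix()[:,0]
    if start is not None: p=np.array(start[0],float); y=start[1]
    else: y=np.degrees(np.arctan2(x[1],x[0]))
    P=np.vstack([p,wps]); L=np.r_[0,np.cumsum(np.linalg.norm(np.diff(P,axis=0),axis=1))]
    n=int(5*np.ceil(max(L[-1]/step,abs(yaw1-y)/7)/5)); dy=round(-(yaw1-y)/8/n,2); rows=[]
    for k in range(1,n+1):
        g=np.array([np.interp(L[-1]*k/n,L,P[:,i]) for i in range(3)])
        c,s=np.cos(np.radians(y)),np.sin(np.radians(y)); T=np.array([[c,s,0],[s,-c,0],[0,0,-1]])
        d=np.round(T.T@(g-p)/.04,2); p=p+T@d*.04; y-=dy*8; rows.append([*d.tolist(),0,0,dy])
    for i in range(0,n,5): print(json.dumps(rows[i:i+5]))
    print("end",p.round(4),round(y,2))
E
python3 - <<'E'
from h import *
plan([[.36,-.5,.256],[.47,-.3,.256],[.5,-.05,.256],[.501,.317,.19]],94.7,.037)
E
```

```text
[[0.65, -0.45, 0.0, 0, 0, -0.28], [0.67, -0.43, 0.0, 0, 0, -0.28], [0.69, -0.39, 0.0, 0, 0, -0.28], [0.7, -0.38, 0.0, 0, 0, -0.28], [0.72, -0.34, 0.0, 0, 0, -0.28]]
[[0.73, -0.31, 0.01, 0, 0, -0.28], [0.74, -0.29, -0.0, 0, 0, -0.28], [0.75, -0.26, -0.0, 0, 0, -0.28], [0.71, -0.35, -0.0, 0, 0, -0.28], [0.71, -0.34, -0.0, 0, 0, -0.28]]
[[0.73, -0.31, -0.0, 0, 0, -0.28], [0.74, -0.29, -0.0, 0, 0, -0.28], [0.76, -0.25, -0.0, 0, 0, -0.28], [0.76, -0.23, -0.0, 0, 0, -0.28], [0.77, -0.19, -0.0, 0, 0, -0.28]]
[[0.69, -0.36, -0.0, 0, 0, -0.28], [0.68, -0.41, -0.0, 0, 0, -0.28], [0.69, -0.4, -0.0, 0, 0, -0.28], [0.7, -0.36, -0.0, 0, 0, -0.28], [0.72, -0.33, -0.0, 0, 0, -0.28]]
[[0.74, -0.31, -0.0, 0, 0, -0.28], [0.74, -0.28, -0.0, 0, 0, -0.28], [0.75, -0.25, -0.0, 0, 0, -0.28], [0.73, -0.28, 0.1, 0, 0, -0.28], [0.74, -0.27, 0.14, 0, 0, -0.28]]
[[0.74, -0.25, 0.14, 0, 0, -0.28], [0.75, -0.22, 0.14, 0, 0, -0.28], [0.76, -0.18, 0.14, 0, 0, -0.28], [0.76, -0.16, 0.14, 0, 0, -0.28], [0.77, -0.12, 0.14, 0, 0, -0.28]]
[[0.78, -0.1, 0.14, 0, 0, -0.28], [0.78, -0.07, 0.15, 0, 0, -0.28], [0.78, -0.03, 0.14, 0, 0, -0.28], [0.78, -0.01, 0.14, 0, 0, -0.28], [0.78, 0.03, 0.14, 0, 0, -0.28]]
end [0.5011 0.317  0.1899] 93.97
```

Call:
send_rows([
  [0.65, -0.45, 0, 0, 0, -0.28, 255],
  [0.67, -0.43, 0, 0, 0, -0.28, 255],
  [0.69, -0.39, 0, 0, 0, -0.28, 255],
  [0.7, -0.38, 0, 0, 0, -0.28, 255],
  [0.72, -0.34, 0, 0, 0, -0.28, 255],
], force=60)

```text
time_s: 1.7
ee_pos: [0.297, -0.5754, 0.2564]
ee_rot: [0.973, 0.232, 0.0, 0.0]
contact_force: [-0.6, 0.4, 1.4]
grip_width: 0.145
gripper_force: 0.0
```

Call:
send_rows([
  [0.73, -0.31, 0, 0, 0, -0.28, 255],
  [0.74, -0.29, 0, 0, 0, -0.28, 255],
  [0.75, -0.26, 0, 0, 0, -0.28, 255],
  [0.71, -0.35, 0, 0, 0, -0.28, 255],
  [0.71, -0.34, 0, 0, 0, -0.28, 255],
])

```text
time_s: 2.2
ee_pos: [0.3893, -0.4471, 0.2564]
ee_rot: [0.945, 0.326, 0.0, 0.0]
contact_force: [0.1, 0.1, -0.5]
grip_width: 0.001
gripper_force: 0.0
```

Call:
send_rows([
  [0.73, -0.31, 0, 0, 0, -0.28, 255],
  [0.74, -0.29, 0, 0, 0, -0.28, 255],
  [0.76, -0.25, 0, 0, 0, -0.28, 255],
  [0.76, -0.23, 0, 0, 0, -0.28, 255],
  [0.77, -0.19, 0, 0, 0, -0.28, 255],
])

```text
time_s: 2.7
ee_pos: [0.4658, -0.3079, 0.2565]
ee_rot: [0.909, 0.417, 0.0, 0.0]
contact_force: [0.1, 0.5, -0.3]
grip_width: -0.004
gripper_force: 0.0
```

Call:
send_rows([
  [0.69, -0.36, 0, 0, 0, -0.28, 255],
  [0.68, -0.41, 0, 0, 0, -0.28, 255],
  [0.69, -0.4, 0, 0, 0, -0.28, 255],
  [0.7, -0.36, 0, 0, 0, -0.28, 255],
  [0.72, -0.33, 0, 0, 0, -0.28, 255],
])

```text
time_s: 3.2
ee_pos: [0.4879, -0.1516, 0.2565]
ee_rot: [0.864, 0.503, 0.0, 0.0]
contact_force: [1.1, 0.1, 0.3]
grip_width: 0.001
gripper_force: 0.0
```

Call:
send_rows([
  [0.74, -0.31, 0, 0, 0, -0.28, 255],
  [0.74, -0.28, 0, 0, 0, -0.28, 255],
  [0.75, -0.25, 0, 0, 0, -0.28, 255],
  [0.73, -0.28, 0.1, 0, 0, -0.28, 255],
  [0.74, -0.27, 0.14, 0, 0, -0.28, 255],
])

```text
time_s: 3.7
ee_pos: [0.5007, 0.0059, 0.247]
ee_rot: [0.811, 0.585, 0.001, 0.0]
contact_force: [0.0, 0.2, -0.0]
grip_width: 0.003
gripper_force: 0.0
```

Call:
send_rows([
  [0.74, -0.25, 0.14, 0, 0, -0.28, 255],
  [0.75, -0.22, 0.14, 0, 0, -0.28, 255],
  [0.76, -0.18, 0.14, 0, 0, -0.28, 255],
  [0.76, -0.16, 0.14, 0, 0, -0.28, 255],
  [0.77, -0.12, 0.14, 0, 0, -0.28, 255],
])

```text
time_s: 4.2
ee_pos: [0.5007, 0.1619, 0.2186]
ee_rot: [0.75, 0.662, 0.0, 0.0]
contact_force: [-0.1, -0.8, 0.2]
grip_width: 0.0
gripper_force: 0.0
```

Call:
send_rows([
  [0.78, -0.1, 0.14, 0, 0, -0.28, 255],
  [0.78, -0.07, 0.14, 0, 0, -0.28, 255],
  [0.78, -0.03, 0.14, 0, 0, -0.28, 255],
  [0.78, -0.01, 0.14, 0, 0, -0.28, 255],
  [0.78, 0.03, 0.14, 0, 0, -0.3, 255],
])

```text
time_s: 4.7
ee_pos: [0.5011, 0.3184, 0.1905]
ee_rot: [0.681, 0.733, 0.0, 0.0]
contact_force: [-0.1, 0.7, 0.2]
grip_width: 0.002
gripper_force: 0.0
```

```bash
python3 - <<'E'
from h import *
np.set_printoptions(precision=4,suppress=True)
o=arm.get_obs();save("wrist","w1.png");print(o["time_s"],o["ee_pos"],o["ee_rot"])
for n in("tube_press","tube_mouth","tube"):
  for r in arm.find_in("wrist",n)[:1]: print(n,r,atz("wrist",r["location"],.12,o))
E
```

```text
4.7 [0.5011 0.3184 0.1905] [0.6806 0.7326 0.0001 0.0001]
tube_press {'location': [0.5012, 0.2988], 'score': 0.71} [0.4969 0.3939 0.12  ]
tube_mouth {'location': [0.5036, 0.2975], 'score': 0.85} [0.4977 0.3943 0.12  ]
tube {'location': [0.5053, 0.2952], 'score': 0.78} [0.4982 0.3949 0.12  ]
```

View pics/w1.png

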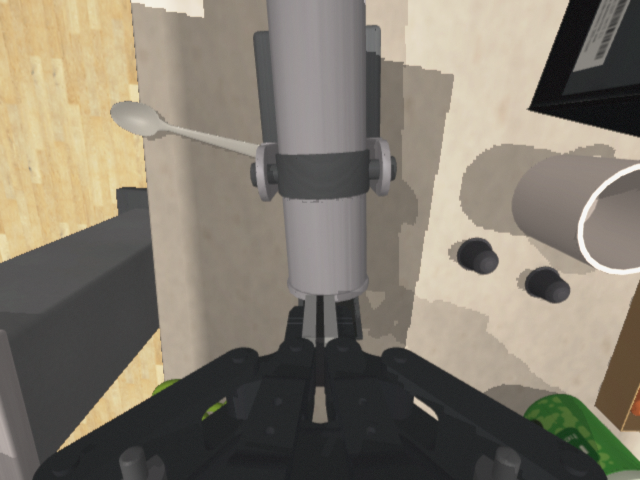

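The view shows the tube axis in line with the fingers. The rim top is at about (327,295) and the pivot pins at (258,172) and (388,170).

```bash
python3 - <<'E'
from h import *
np.set_printoptions(precision=4,suppress=True)
px=lambda u,v:(u/640,v/480)
for u,v,z in((327,295,.126),(323,172,.126),(318,30,.126),(258,172,.1),(388,170,.1)): print(atz("wrist",px(u,v),z))
E
```

```text
[0.5067 0.3063 0.126 ]
[0.4987 0.3787 0.126 ]
[0.4914 0.4441 0.126 ]
[0.4597 0.373  0.1   ]
[0.5386 0.38   0.1   ]
```

Call:
send_rows([
  [0, 0.08, 0.4, 0, 0, 0, 255],
  [0, 0, 0.4, 0, 0, 0, 255],
  [0, 0, 0.3, 0, 0, 0, 255],
  [0, 0, 0.3, 0, 0, 0, 255],
  [0, 0, 0.27, 0, 0, 0, 255],
])

```text
time_s: 5.4
ee_pos: [0.505, 0.3142, 0.123]
ee_rot: [0.682, 0.731, -0.001, 0.001]
contact_force: [0.7, -4.7, 5.3]
grip_width: -0.0
gripper_force: 3.7
```

Call:
send_rows([
  [0, 0, 0.06, 0, 0, 0, 255],
  [0, 0, 0, 0, 0, 0, 255],
  [0, 0, 0, 0, 0, 0, 255],
  [0, 0, 0, 0, 0, 0, 255],
  [0, 0, 0, 0, 0, 0, 255],
])

```text
time_s: 5.9
ee_pos: [0.5045, 0.3162, 0.1215]
ee_rot: [0.681, 0.732, -0.0, 0.0]
contact_force: [0.4, -4.6, 4.5]
grip_width: 0.002
gripper_force: 3.2
```

Call:
send_rows([
  [0, 0, 0, 0, 0, 0, 255],
  [0, 0, 0, 0, 0, 0, 255],
  [0, 0, 0, 0, 0, 0, 255],
  [0, 0, 0, 0, 0, 0, 255],
  [0, 0, 0, 0, 0, 0, 255],
])

```text
time_s: 6.4
ee_pos: [0.5045, 0.3162, 0.1216]
ee_rot: [0.681, 0.732, -0.0, 0.0]
contact_force: [0.9, -4.8, 3.1]
grip_width: 0.004
gripper_force: 3.1
```

```bash
python3 - <<'E'
from h import *
import cv2
a=save("wrist","w2.png");b=save("scene","s2.png")
c=np.hstack([a[150:450,160:480],cv2.resize(b[180:330,180:360],(384,300))]);cv2.imwrite("pics/c2.png",c[:,:,::-1])
E
```

```text
(no output)
```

View pics/c2.png

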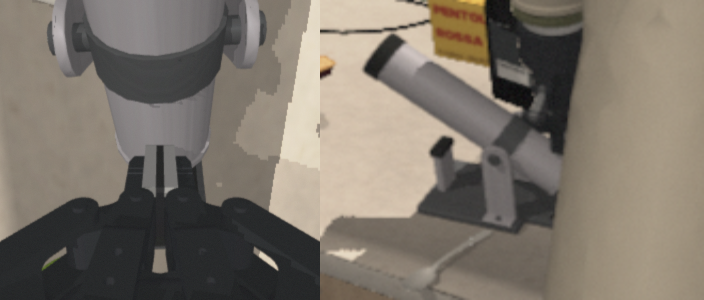

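The tube is tipped to about its stop, roughly 30° in the scene view. I'll release it gradually and move out above the expected handle.

Call:
send_rows([
  [0, 0, -0.2, 0, 0, 0, 255],
  [0, 0, -0.25, 0, 0, 0, 255],
  [0, 0, -0.25, 0, 0, 0, 255],
  [0, 0, -0.3, 0, 0, 0, 255],
  [0, 0, -0.5, 0, 0, 0, 255],
])

```text
time_s: 7.0
ee_pos: [0.5038, 0.3173, 0.1821]
ee_rot: [0.681, 0.732, -0.0, -0.0]
contact_force: [0.3, -0.2, -0.2]
grip_width: 0.001
gripper_force: 0.0
```

Call:
send_rows([
  [0, 0, -0.6, 0, 0, 0, 255],
  [-0.3, 0, -0.4, 0, 0, -0.05, 0],
  [-0.4, 0, 0, 0, 0, 0, 0],
  [-0.4, 0, 0, 0, 0, 0, 0],
  [0, 0.1, 0, 0, 0, 0, 0],
])

```text
time_s: 7.5
ee_pos: [0.5115, 0.2702, 0.2209]
ee_rot: [0.68, 0.733, -0.001, 0.0]
contact_force: [0.2, -0.0, -0.2]
grip_width: 0.679
gripper_force: 0.0
```

Call:
send_rows([
  [0, 0, 0, 0, 0, 0, 0],
  [0, 0, 0, 0, 0, 0, 0],
  [0, 0, 0, 0, 0, 0, 0],
  [0, 0, 0, 0, 0, 0, 0],
  [0, 0, 0, 0, 0, 0, 0],
])

```text
time_s: 8.0
ee_pos: [0.5114, 0.2741, 0.2213]
ee_rot: [0.678, 0.735, -0.0, -0.0]
contact_force: [-0.5, 0.5, -0.5]
grip_width: 1.001
gripper_force: 0.0
```

```bash
python3 - <<'E'
from h import *
import cv2
o=arm.get_obs();print(o["ee_pos"],o["ee_rot"],o["grip_width"])
a=save("wrist","w3.png");b=save("top","t3.png")
for c in("wrist","top"):
  for n in("frother","frother_butt","tube_mouth"):print(c,n,[(np.multiply(x["location"],[640,480]).round(),x["score"]) for x in arm.find_in(c,n)[:2]])
c=np.hstack([a[:,100:540],cv2.resize(b[230:330,240:360],(360,300),interpolation=2).__class__(0) if 0 else np.vstack([cv2.resize(b[230:330,240:360],(360,300),interpolation=2),np.zeros((180,360,3),np.uint8)])]);cv2.imwrite("pics/c3.png",c[:,:,::-1])
E
```

```text
[0.51139726 0.27414262 0.22129402] [ 6.78344335e-01  7.34744131e-01 -1.05653584e-04 -1.19394046e-04] 1.0012468469247457
wrist frother [(array([321., 252.]), 0.62)]
wrist frother_butt [(array([324., 252.]), 0.89)]
wrist tube_mouth [(array([311., 102.]), 0.91)]
top frother [(array([409., 340.]), 0.58)]
top frother_butt [(array([318., 277.]), 0.39)]
top tube_mouth [(array([252., 284.]), 0.75)]
```

View pics/c3.png

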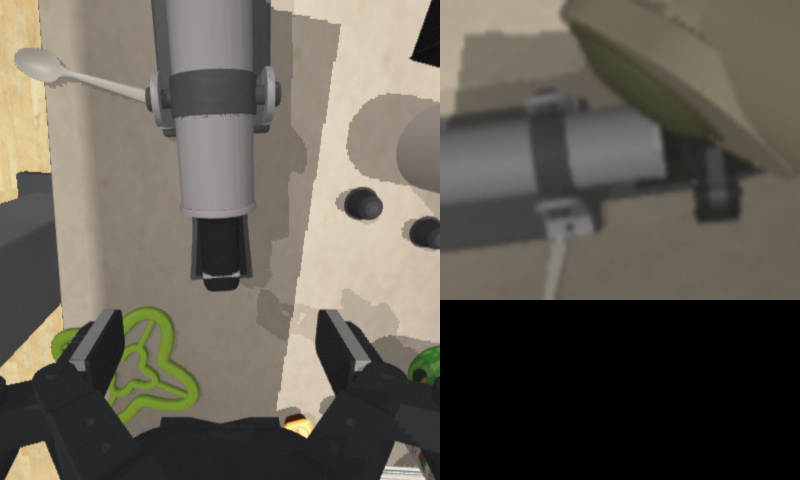

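The handle sticks out of the mouth. In full-frame pixels the rim is at about (317,213), the handle edges are at columns 303 and 341, and the butt end is at about (321,287).

```bash
python3 - <<'E'
from h import *
np.set_printoptions(precision=4,suppress=True)
px=lambda u,v:(u/640,v/480)
for u,v,z in((317,213,.126),(303,255,.102),(341,255,.102),(321,276,.102),(321,289,.091),(313,92,.126)): print(u,v,atz("wrist",px(u,v),z))
E
```

```text
317 213 [0.5082 0.3053 0.126 ]
303 255 [0.5004 0.2668 0.102 ]
341 255 [0.5289 0.269  0.102 ]
321 276 [0.5153 0.2507 0.102 ]
321 289 [0.5167 0.2344 0.091 ]
313 92 [0.5003 0.3767 0.126 ]
```

Call:
send_rows([
  [-0.15, 0.04, 0.3, 0, 0, 0, 0],
  [0, 0, 0.4, 0, 0, 0, 0],
  [0, 0, 0.4, 0, 0, 0, 0],
  [0, 0, 0.4, 0, 0, 0, 0],
  [0, 0, 0, 0, 0, 0, 0],
])

```text
time_s: 8.9
ee_pos: [0.5127, 0.2666, 0.1589]
ee_rot: [0.679, 0.734, -0.002, -0.001]
contact_force: [0.7, 0.5, 1.5]
grip_width: 0.997
gripper_force: 0.0
```

```bash
python3 - <<'E'
from h import *
np.set_printoptions(precision=4,suppress=True)
o=arm.get_obs();a=save("wrist","w4.png");print(o["ee_pos"])
r=arm.find_in("wrist","frother_butt")[0];print(r)
o3=dict(ee_pos=[.5114,.27414,.22129],ee_rot=[.67834,.73474,-.0001,-.0001])
print(tri(ray("wrist",(324/640,252/480),o3),ray("wrist",r["location"],o)))
g=a[:,:,0].astype(int)
cv2.imwrite("pics/c4.png",a[100:420,160:480,::-1])
E
```

```text
[0.5127 0.2666 0.1589]
{'location': [0.5033, 0.5696], 'score': 0.94}
[0.5157 0.2643 0.0833]
```

View pics/c4.png

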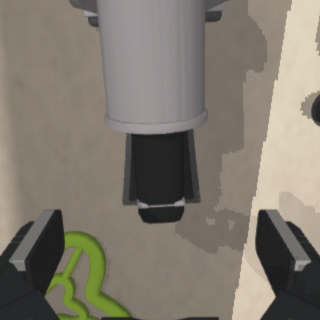

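The handle is centred between the open fingers. Its butt end is at about (321,320) full-frame and the silver band at about (321,305).

```bash
python3 - <<'E'
from h import *
np.set_printoptions(precision=4,suppress=True)
o3=dict(ee_pos=[.5114,.27414,.22129],ee_rot=[.67834,.73474,-.0001,-.0001])
for a,b in(((321,289),(321,321)),((321,276),(321,305)),((317,213),(315,231))):
  print(tri(ray("wrist",(a[0]/640,a[1]/480),o3),ray("wrist",(b[0]/640,b[1]/480))))
for u in(297,346):print(atz("wrist",(u/640,290/480),.102))
E
```

```text
[0.5171 0.2351 0.0913]
[0.5161 0.2469 0.0921]
[0.5083 0.3114 0.1509]
[0.5016 0.261  0.102 ]
[0.5299 0.2632 0.102 ]
```

Call:
send_rows([
  [0, 0.06, 0.4, 0, 0, 0, 0],
  [0, 0, 0.4, 0, 0, 0, 0],
  [0, 0, 0.4, 0, 0, 0, 0],
  [0, 0, 0.32, 0, 0, 0, 0],
  [0, 0, 0, 0, 0, 0, 255],
], force=50)

```text
time_s: 9.5
ee_pos: [0.5155, 0.2677, 0.0991]
ee_rot: [0.679, 0.735, -0.001, -0.0]
contact_force: [-0.9, 0.1, -0.1]
grip_width: 0.856
gripper_force: 0.0
```

Call:
send_rows([
  [0, 0, 0, 0, 0, 0, 255],
  [0, 0, 0, 0, 0, 0, 255],
  [0, 0, 0, 0, 0, 0, 255],
  [0, 0, 0, 0, 0, 0, 255],
  [0, 0, 0, 0, 0, 0, 255],
])

```text
time_s: 10.0
ee_pos: [0.5154, 0.2679, 0.1008]
ee_rot: [0.678, 0.735, -0.0, -0.0]
contact_force: [-4.8, -0.4, 0.8]
grip_width: 0.337
gripper_force: 50.5
```

Call:
send_rows([
  [0, 0, 0, 0, 0, 0, 255],
  [0, 0, 0, 0, 0, 0, 255],
  [0, 0, 0, 0, 0, 0, 255],
  [0, 0, 0, 0, 0, 0, 255],
  [0, 0, 0, 0, 0, 0, 255],
])

```text
time_s: 10.5
ee_pos: [0.5154, 0.2679, 0.1006]
ee_rot: [0.678, 0.735, -0.001, -0.0]
contact_force: [-5.3, -1.4, 1.4]
grip_width: 0.336
gripper_force: 50.6
```

Call:
send_rows([
  [-0.2, -0.04, 0, 0, 0, 0, 255],
  [-0.35, 0, 0, 0, 0, 0, 255],
  [-0.4, 0, 0, 0, 0, 0, 255],
  [-0.4, 0, 0, 0, 0, 0, 255],
  [-0.4, 0, 0, 0, 0, 0, 255],
])

```text
time_s: 11.0
ee_pos: [0.5206, 0.196, 0.1007]
ee_rot: [0.679, 0.734, 0.0, 0.0]
contact_force: [-0.0, 0.3, -0.9]
grip_width: 0.332
gripper_force: 49.9
```

Call:
send_rows([
  [-0.45, 0, 0, 0, 0, 0, 255],
  [-0.5, 0, 0, 0, 0, 0, 255],
  [-0.5, 0, 0, 0, 0, 0, 255],
  [-0.5, 0, 0, 0, 0, 0, 255],
  [-0.4, 0, 0, 0, 0, 0, 255],
])

```text
time_s: 11.5
ee_pos: [0.5276, 0.1018, 0.1007]
ee_rot: [0.679, 0.734, -0.0, 0.0]
contact_force: [0.3, -0.8, -1.4]
grip_width: 0.337
gripper_force: 49.9
```

```bash
python3 - <<'E'
from h import *
o=arm.get_obs();a=save("wrist","w5.png");print(o["ee_pos"],o["ee_rot"],o["grip_width"],o["gripper_force"],o["contact_force"])
b=save("scene","s5.png")
c=np.hstack([a[:400,140:520],cv2.resize(b[190:350,220:388],(420,400))]);cv2.imwrite("pics/c5.png",c[:,:,::-1])
E
```

```text
[0.52759511 0.10179369 0.10067683] [ 6.79282763e-01  7.33876587e-01 -1.63791560e-04  2.37882097e-04] 0.337290203660133 49.924819031730294 [ 0.27313659 -0.79103121 -1.40778912]
```

View pics/c5.png

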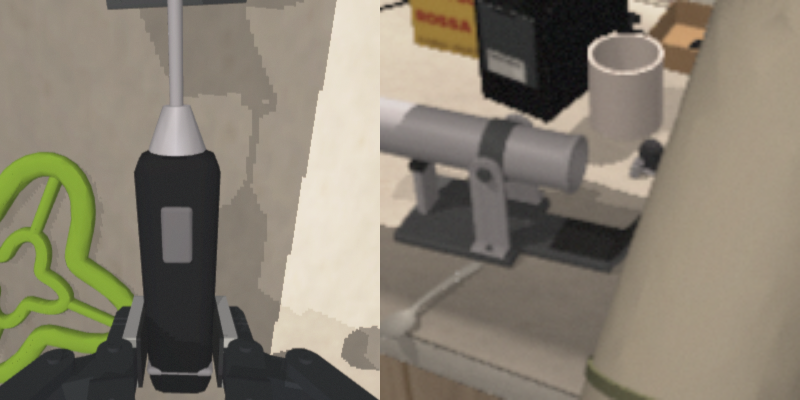

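The frother is fully out, held level. Its front shoulder is at about (317,155) full-frame, its butt at (320,385), and the tube is level and empty.

```bash
python3 - <<'E'
from h import *
np.set_printoptions(precision=4,suppress=True)
o=arm.get_obs();T=R.from_quat(o["ee_rot"]).as_matrix();p=np.array(o["ee_pos"])
print(np.array(o["joint_pos"]))
for u,v,z in((317,152,.106),(320,372,.106),(320,390,.096),(317,106,.096),(316,10,.095)):print(u,v,T.T@(atz("wrist",(u/640,v/480),z)-p))
for n in("trivet",):
  for r in arm.find_in("wrist",n)[:1]:print(r,atz("wrist",r["location"],.01))
d=.045
for yaw in (130,):
  a=np.radians(yaw); e=np.array([.419-d*np.cos(a),.079-d*np.sin(a)]);print(e,np.hypot(*e))
  plan([[.5,.09,.13],[*e,.10],[*e,.06]],yaw,.035)
E
```

```text
[-0.0499  0.6315 -0.3543  2.1369  0.492   0.4521 -0.7151]
317 152 [ 0.075  -0.0002 -0.0056]
320 372 [-0.0107  0.0008 -0.0054]
320 390 [-0.0286  0.0009  0.0046]
317 106 [ 0.0895 -0.0002  0.0044]
316 10 [ 0.1174 -0.0005  0.0054]
{'location': [0.2259, 0.5415], 'score': 0.86} [0.4124 0.0947 0.01  ]
[0.4479 0.0445] 0.4501332522383827
[[-0.1, -0.27, -0.27, 0, 0, -0.45], [-0.08, -0.27, -0.28, 0, 0, -0.45], [-0.1, -0.29, -0.13, 0, 0, -0.45], [-0.16, -0.32, 0.15, 0, 0, -0.45], [-0.13, -0.33, 0.16, 0, 0, -0.45]]
[[-0.12, -0.35, 0.16, 0, 0, -0.45], [-0.09, -0.35, 0.15, 0, 0, -0.45], [-0.04, -0.16, 0.29, 0, 0, -0.45], [0.0, 0.0, 0.39, 0, 0, -0.45], [0.0, 0.0, 0.4, 0, 0, -0.45]]
end [0.4479 0.0444 0.0599] 130.35
```

```bash
python3 - <<'E'
from h import *
plan([[.5,.09,.13],[.439,.055,.10],[.439,.055,.06]],130,.035)
E
```

```text
[[-0.1, -0.27, -0.28, 0, 0, -0.45], [-0.08, -0.27, -0.27, 0, 0, -0.45], [-0.08, -0.3, -0.13, 0, 0, -0.45], [-0.09, -0.36, 0.16, 0, 0, -0.45], [-0.07, -0.35, 0.15, 0, 0, -0.45]]
[[-0.05, -0.37, 0.16, 0, 0, -0.45], [-0.02, -0.36, 0.15, 0, 0, -0.45], [-0.0, -0.17, 0.28, 0, 0, -0.45], [-0.0, -0.0, 0.4, 0, 0, -0.45], [-0.0, -0.0, 0.4, 0, 0, -0.45]]
end [0.439  0.0552 0.0599] 130.35
```

Call:
send_rows([
  [-0.1, -0.27, -0.28, 0, 0, -0.45, 255],
  [-0.08, -0.27, -0.27, 0, 0, -0.45, 255],
  [-0.08, -0.3, -0.13, 0, 0, -0.45, 255],
  [-0.09, -0.36, 0.16, 0, 0, -0.45, 255],
  [-0.07, -0.35, 0.15, 0, 0, -0.45, 255],
])

```text
time_s: 12.15
ee_pos: [0.4703, 0.0755, 0.1158]
ee_rot: [0.554, 0.833, 0.001, 0.0]
contact_force: [0.5, 0.7, -1.6]
grip_width: 0.334
gripper_force: 49.9
```

Call:
send_rows([
  [-0.05, -0.37, 0.16, 0, 0, -0.45, 255],
  [-0.02, -0.36, 0.15, 0, 0, -0.45, 255],
  [0, -0.17, 0.28, 0, 0, -0.45, 255],
  [0, 0, 0.4, 0, 0, -0.45, 255],
  [0, 0, 0.2, 0, 0, -0.45, 255],
])

```text
time_s: 12.65
ee_pos: [0.4389, 0.0578, 0.0672]
ee_rot: [0.417, 0.909, 0.0, -0.0]
contact_force: [0.1, -1.3, -1.0]
grip_width: 0.334
gripper_force: 49.9
```

```bash
python3 - <<'E'
from h import *
np.set_printoptions(precision=4,suppress=True)
o=arm.get_obs();a=save("wrist","w6.png");print(o["time_s"],o["ee_pos"],o["ee_rot"],o["joint_pos"])
b=save("top","t6.png")
c=np.hstack([a[:400,60:580],cv2.resize(b[250:380,360:480],(280,303)) if 0 else np.vstack([cv2.resize(b[250:380,360:480],(280,303)),np.zeros((97,280,3),np.uint8)])]);cv2.imwrite("pics/c6.png",c[:,:,::-1])
for c in("wrist","top"):
 for r in arm.find_in(c,"trivet")[:1]:print(r,atz(c,r["location"],.01))
E
```

```text
12.65 [0.4389 0.0578 0.0672] [ 0.4167  0.909   0.0004 -0.0002] [-0.034   0.6397 -0.3207  2.3655  0.8716  0.2472 -0.4397]
{'location': [0.4189, 0.3975], 'score': 0.84} [0.3849 0.0799 0.01  ]
{'location': [0.6272, 0.6919], 'score': 0.58} [0.3954 0.117  0.01  ]
```

View pics/c6.png

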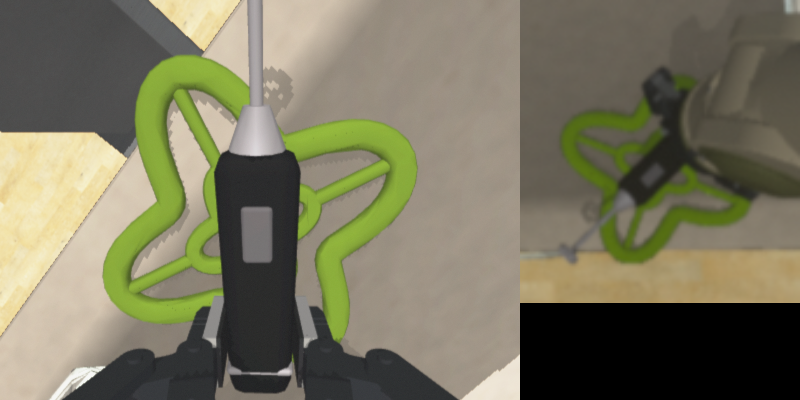

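The frother is over the trivet. Opposite lobe tips are at full-frame (165,288) and (475,165), so the centre is near (320,226), under the handle.

```bash
python3 - <<'E'
from h import *
np.set_printoptions(precision=4,suppress=True)
o=arm.get_obs();T=R.from_quat(o["ee_rot"]).as_matrix();p=np.array(o["ee_pos"])
q=[atz("wrist",(u/640,v/480),.01) for u,v in((165,288),(475,165))];c=(q[0]+q[1])/2
print(q,c,"frother",p+T@[.031,0,0],"tool diff",T.T@(c-p)-[.031,0,0],"from top",T.T@(np.array([.418,.079,0])-p)-[.031,0,0])
E
```

```text
[array([ 0.3742, -0.0032,  0.01  ]), array([0.4575, 0.159 , 0.01  ])] [0.4159 0.0779 0.01  ] frother [0.419  0.0812 0.068 ] tool diff [-0.0005 -0.0045  0.058 ] from top [-0.0011 -0.0022  0.068 ]
```

Call:
send_rows([
  [0, -0.08, 0.2, 0, 0, 0, 255],
  [0, 0, 0.2, 0, 0, 0, 255],
  [0, 0, 0.15, 0, 0, 0, 255],
  [0, 0, 0.13, 0, 0, 0, 255],
  [0, 0, 0.05, 0, 0, 0, 255],
])

```text
time_s: 13.35
ee_pos: [0.4369, 0.0554, 0.0391]
ee_rot: [0.419, 0.908, 0.0, 0.0]
contact_force: [-1.4, 1.5, 5.3]
grip_width: 0.339
gripper_force: 51.2
```

Call:
send_rows([
  [0, 0, 0.04, 0, 0, 0, 255],
  [0, 0, 0.03, 0, 0, 0, 255],
  [0, 0, 0, 0, 0, 0, 255],
  [0, 0, 0, 0, 0, 0, 255],
  [0, 0, 0, 0, 0, 0, 255],
])

```text
time_s: 13.85
ee_pos: [0.4369, 0.0554, 0.0365]
ee_rot: [0.419, 0.908, 0.001, 0.0]
contact_force: [-0.6, 1.2, 8.1]
grip_width: 0.341
gripper_force: 52.1
```

Call:
send_rows([
  [0, 0, 0, 0, 0, 0, 140],
  [0, 0, 0, 0, 0, 0, 130],
  [0, 0, 0, 0, 0, 0, 110],
  [0, 0, 0, 0, 0, 0, 100],
  [0, 0, 0, 0, 0, 0, 90],
], force=20)

```text
time_s: 14.35
ee_pos: [0.4366, 0.0548, 0.0358]
ee_rot: [0.418, 0.908, -0.0, -0.0]
contact_force: [-0.2, 0.0, 0.2]
grip_width: 0.649
gripper_force: 0.0
```

Call:
send_rows([
  [0, 0, 0, 0, 0, 0, 80],
  [0, 0, -0.1, 0, 0, 0, 60],
  [0, 0, -0.3, 0, 0, 0, 60],
  [0, 0, -0.5, 0, 0, 0, 60],
  [0, 0, -0.7, 0, 0, 0, 60],
])

```text
time_s: 14.85
ee_pos: [0.4358, 0.0549, 0.0999]
ee_rot: [0.418, 0.908, -0.001, -0.001]
contact_force: [0.6, 0.2, 0.1]
grip_width: 0.762
gripper_force: 0.0
```

Call:
send_rows([
  [0, 0, -0.8, 0, 0, 0, 60],
  [0, 0, -0.8, 0, 0, 0, 60],
  [0, 0, -0.5, 0, 0, 0, 60],
  [0, 0, 0, 0, 0, 0, 60],
  [0, 0, 0, 0, 0, 0, 60],
])

```text
time_s: 15.35
ee_pos: [0.4366, 0.0544, 0.1838]
ee_rot: [0.419, 0.908, -0.0, 0.0]
contact_force: [-0.5, -0.4, -0.9]
grip_width: 0.764
gripper_force: 0.0
```

```bash
python3 - <<'E'
from h import *
np.set_printoptions(precision=4,suppress=True)
o=arm.get_obs();a=save("wrist","w7.png");print(o["time_s"],o["ee_pos"],o["grip_width"],o["contact_force"])
b=save("scene","s7.png")
c=np.hstack([a[:400,60:580],np.vstack([cv2.resize(b[190:350,220:332],(280,400))])]);cv2.imwrite("pics/c7.png",c[:,:,::-1])
E
```

```text
15.35 [0.4366 0.0544 0.1838] 0.7644281898256727 [-0.5322 -0.3903 -0.8956]
```

View pics/c7.png

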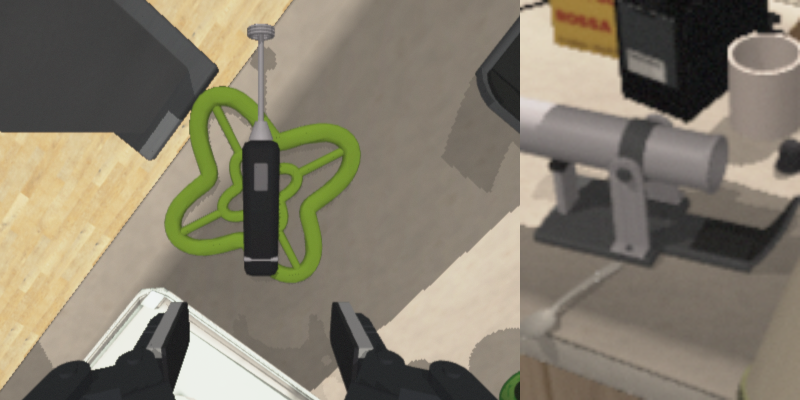

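The frother lies on the trivet with its handle's middle at about (261,199), against a trivet centre of about (262,190). That is about 7 mm off. The tube is level and the gripper is clear.

```bash
python3 -c "
from workcell import arm
print(arm.sign_off())"
```

```text
the job is handed in; nothing more can be done
None
```

I handed the job in at about 15 s: the frother lies on the trivet with its handle's middle about 7 mm off the centre, the tube is level and the gripper is clear. The hand-in call returned no verdict.

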